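# Spin the encoder test wheel and brake it on its index

### The job

Flick the test wheel by one of its two upright studs, either way round, and take the finger away so that it spins freely at a lively pace (over about a fifth of a turn per second). Then brake it while it is still turning by pressing a fingertip on its flat outer rim, so that this one touch stops it with the black mark inside the width of the index block, and lift the finger clear, leaving the wheel at rest there. Do not touch the rim of the standing wheel or stop it there anywhere else, do not use the studs to set the mark or stop the wheel, and leave the things around the stand where they are.

Things in the scene. Friction and masses are not known exactly. Their poses are not given: they have to be found in the camera images.
- stand: Bench test stand fixed to the table: grey base plate 240 x 160 x 12 mm, a bearing column, and the index block. The spindle is spring-mounted: when pressed with more than 5 to 10 N the level wheel yields straight down, 1 mm per further newton, at most 12 mm. Origin: on the table under the wheel's axis; its x axis points from the wheel's axis to the index block, z up
- axis (a point): Point on the wheel's vertical axis at the height of the disc's top face, 65 mm over the table. The wheel weighs about 1.1 kg (inertia about 0.007 kg m2) and runs in a light bearing: it coasts for some 10 s after a flick of 2.5 rad/s, slowing by about 0.3 rad/s2 at 2 rad/s and 0.13 when nearly still; a few newtons on the rim stop it almost at once. Mass and friction vary
- wheel: Plain aluminium disc, 240 mm across, 10 mm thick, level, free to turn endlessly about its vertical axis; its top face is 65 mm over the table at rest. Origin: on the axis, on the underside of the disc (55 mm over the table); its x axis points to the black mark. Flat rim for braking: bare from 60 to 120 mm off the axis
- stud_a (a point): On the disc lies a dark hub: a boss 48 mm across, 6 mm high, and a flat bar 115 x 20 mm, 4 mm high, with a stud near each end. This point: top of an upright steel stud 14 mm thick that stands 26 mm above the disc (top 91 mm over the table), 50 mm off the axis, a quarter turn anticlockwise (seen from above) of the mark. For flicking
- stud_b (a point): Top of the other, equal stud, across the axis from stud_a
- mark (a point): Middle of the black mark, a flat radial line 34 x 7 mm on the rim's top face, 102 mm off the axis; it turns with the disc
- index (a point): Fixed point on the stand where the mark shall stop: 102 mm off the axis towards the index block, at disc-top height. The index block is plain steel, 36 mm wide along the rim and 20 mm deep, with a thin black centre line; it stands just outside the disc, from 130 to 150 mm off the axis, its top 68 mm over the table
- motor: Bystander: square stepper motor, 42 x 42 x 34 mm with a 20 mm shaft end up, loose. Origin: centre of its underside
- bearing: Bystander: loose steel bearing ring, 42 mm across, 12 mm high. Origin: centre of its underside
- driver: Bystander: screwdriver lying on the table, 170 mm long. Origin: under its middle; its x axis runs towards the tip
- tape: Bystander: roll of clear tape lying flat, 84 mm across, 24 mm high. Origin: centre of its underside
- grease: Bystander: small jar, 48 mm across, 50 mm high. Origin: centre of its underside
- spare: Bystander: small spare pulley lying flat, 70 mm across, 20 mm high. Origin: centre of its underside
- bin: Bystander: red open parts bin, 90 x 120 x 45 mm. Origin: centre of its underside

How it is judged (in metres and radians):
On the way, in this order (a step that is already met when the one before it is completed fails the run):
1. the wheel spins freely, faster than 1.2 rad/s, untouched for 0.3 s (angular speed of wheel above 1.2 rad/s and contact force between anything else and wheel below 0.05 N), for 0.3 s.
2. a fingertip pressed on the rim holds the wheel still with the mark inside the width of the index block (angular speed of wheel below 0.1 rad/s and horizontal distance between mark and index below 0.018 m and contact force between the fingers and wheel_c0 above 0.5 N), for 0.1 s.
At the end, for the whole second after the job is handed in: The wheel stands still (under 0.1 rad/s) with the middle of its mark within 18 mm (horizontally) of the index point, i.e. inside the width of the index block, with no finger on it (horizontal distance between mark and index below 0.018 m and angular speed of wheel below 0.1 rad/s); the robot touches nothing.
It fails at once if the rim is touched while the wheel stands or creeps (under 0.15 rad/s) with the mark outside the index block's width (horizontal distance between mark and index above 0.018 m and contact force between anything else and wheel_c0 above 0.5 N and angular speed of wheel below 0.15 rad/s).
It fails at once if the wheel is set or stopped by its studs or hub near the index (touched there under 0.5 rad/s with the mark within 35 mm of the index point) (horizontal distance between mark and index below 0.035 m and (contact force between anything else and wheel_c1 above 0.5 N or contact force between anything else and wheel_c2 above 0.5 N or contact force between anything else and wheel_c3 above 0.5 N or contact force between anything else and wheel_c4 above 0.5 N) and angular speed of wheel below 0.5 rad/s).
It fails at once if a thing beside the stand (motor, bearing, screwdriver, tape, jar, pulley or bin) is lifted or moved more than 20 mm (distance of any of motor, bearing, driver, tape, grease, spare, bin from where it was at the start of the episode above 0.02 m).
It also fails if it takes over 45 s, if anything falls off the work surface, if the arm or the gripper's body presses on something with over 40 N, if the wrist force passes 120 N, or if a joint passes its speed limit or range.

### The arm

A 6-joint arm with a two-finger parallel gripper is mounted at the origin on the work surface. World frame = base frame: x ahead of the robot, y to its left, z up, the work surface at z = 0. Lengths are in m, angles in degrees, forces in N, time in s.
With the tool pointing down it reaches from about 0.4 to 0.825 m from the base axis. Payload 7 kg.
Tool frame: the origin (TCP) lies on the centre line of the jaws, within the pads' length; the fingertips stand 8 mm ahead of it and the grasp point (between the pads) lies 11 mm behind it; z points along the fingers, y is the line along which they close (so a half turn about z gives the same grasp; the last joint's range is limited). The gripper opens to 88 mm and grips with 3 to 60 N. Pads are 19 mm wide; open, the fingers measure 130 mm over their backs; the gripper's body (78 mm by 193 mm) begins 47 mm behind the grasp point.
Start: joints at [-49.039, 20.546, 0.682, 0, -70.136, -16.507], TCP at [0.279, -0.614, 0.235] pointing down, gripper open.
Joint ranges: [-176.03, 176.03], [-82.01, 121.73], [-58.28, 71.71], [-173.87, 95.51], [-174.79, -0.11], [-173.66, 173.66]. Speed limits (degrees/s): [136.94, 136.94, 172.46, 180, 180, 180].

### API

Orientations are given as [roll, pitch, yaw] about the fixed x, y, z axes, in that order (R = Rz(yaw) Ry(pitch) Rx(roll)).
In Python, from plant import r gives the robot as it stands.
- The arm moves only by the tool carry_out, never from a script. Its argument "targets" is a list of rows, each a list of 6 numbers: the shift along the tool's x, y, z scaled (see below), then the turn, a rotation vector about the tool's x, y, z scaled (see below). A call has 1 to 5 rows; each row shifts and turns the commanded pose from where the row before left it, along the tool's axes as they then stand; what a row does not reach is not made up. The controller multiplies each number of a shift by 0.5 m and each number of a turn by 60 degrees. A row lasts 1/8 s, in which the tool goes at most 62.5 mm and 10.7 degrees, less where a joint would pass 70% of its speed; a pose out of reach is approached as far as the arm can. A call with a number of a shift or a turn outside -1 to 1 is refused whole. A call with a gripper value outside its range is refused whole. "hand" is the opening, from 0 (shut) to 1 (fully open), set as the call begins (left out, the last holds). The fingers move at their own pace and stop on an object; "squeeze" is the grip in N (left out, the last holds). Time passes only in rows, so rows that do not move let the fingers close. It gives the time, the measured TCP pose, the force, the opening and the grip force at its end, in the units of the state.
- r.get_state(): the state, without advancing time (a new reading comes with each control period).
- r.capture(name): name is "side" or "top"; returns the picture (480x640x3 uint8, red, green, blue); there is no depth.
- r.camera_info(name): a dict with "K" (3x3 intrinsics, pixels), "eye" and "attitude" of the camera in the world. Camera axes: x right, y down, z forward; pixel columns grow to the right and rows downward; lengths in m; the calibration is good to about 2 mm. A picture is of the moment at which its call begins. camera_info takes no time and is no camera call.
- r.close_job(): hands the job in; it is judged then, once.
The state is a dict: "time_s": time; "joints": joint angles; "qd": joint speeds; "joint_torque": joint torques, N m; "tcp_pos": TCP position; "eef_rot": TCP orientation; "contact_force": force on the tool from outside, world axes, zero at the start; "moment": the same for the moment, N m; "gripper_width": finger opening in m; "gripper_force": force on a finger pad.
Only numpy, scipy, OpenCV 4.12 (cv2) and the standard library are available. Lean on these libraries where they do the work, as an engineer would, in place of code of your own. Each camera call takes 0.05 s, during which the arm holds its last target. There are 200 camera calls.

## Working session

There is one attempt and no reset: what is moved stays moved. The work goes in short steps, Python scripts to look and compute and a tool call to move; the robot and the scene stay as the last step left them, time stands still between calls to the robot, and variables do not carry over. Pictures are saved under pics/ and viewed, at most 10 in all, crops included, and the job is handed in when it is done.

Besides the shell and the picture viewer there is one more tool, called after "Request:" as name(argument=value, ...) on one line, values as JSON. carry_out: Moves the arm, as the interface text tells. Its arguments: {"type":"object","properties":{"targets":{"type":"array","items":{"type":"array","items":{"type":"number","minimum":-1,"maximum":1}}},"hand":{"type":"number"},"squeeze":{"type":"number"}},"required":["targets"]}

```bash
ls; mkdir -p pics
python3 - <<'E'
from plant import r
import cv2
for n in ("top","side"):
    im=r.capture(n); cv2.imwrite(f"pics/{n}0.png",im[:,:,::-1]); print(n,r.camera_info(n))
print(r.get_state())
E
```

```text
pics
top {'K': array([[435.1114988 ,   0.        , 320.29885207],
       [  0.        , 435.1114988 , 238.69495178],
       [  0.        ,   0.        ,   1.        ]]), 'eye': array([0.38736299, 0.11570944, 0.95191096]), 'attitude': array([-1.67288731e+02,  9.13886853e-02, -8.28185515e+01])}
side {'K': array([[532.96702745,   0.        , 316.62503286],
       [  0.        , 532.96702745, 240.96123833],
       [  0.        ,   0.        ,   1.        ]]), 'eye': array([-0.05910981,  0.75153636,  0.85439514]), 'attitude': array([-131.52155094,   -1.03918281, -133.62434847])}
{'time_s': 0.1, 'joints': array([-4.90411618e+01,  2.05882533e+01,  6.39107749e-01, -1.63499990e-02,
       -7.01376620e+01, -1.65078837e+01]), 'qd': array([-0.04166923, -0.04988648,  0.20259605, -0.01425001, -0.03050409,
       -0.09463793]), 'joint_torque': array([-8.96872316e-04, -5.84164560e+01,  2.93754548e+01,  7.01555416e+00,
        1.01893200e-02, -3.00874956e-05]), 'tcp_pos': array([ 0.27919018, -0.61408006,  0.23371098]), 'eef_rot': array([ 1.79912403e+02, -9.93091495e-03, -1.55554605e+02]), 'contact_force': array([ 0.08846252, -0.39057632, -0.15217331]), 'moment': array([ 0.04523982, -0.0021499 ,  0.00965026]), 'gripper_force': 0.0, 'gripper_width': 0.087710296715982}
```

View pics/top0.png

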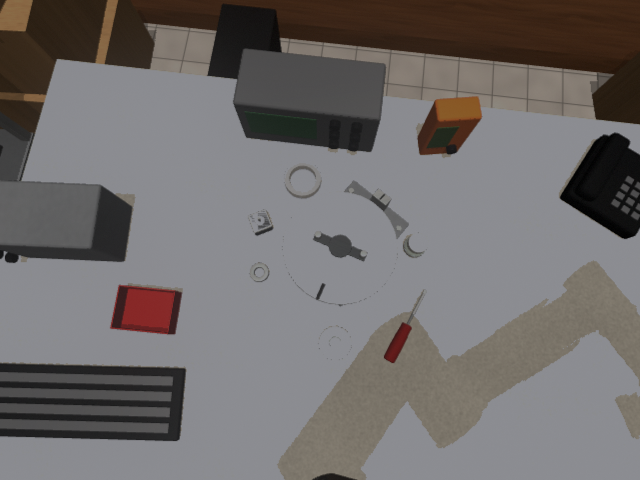

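View pics/side0.png

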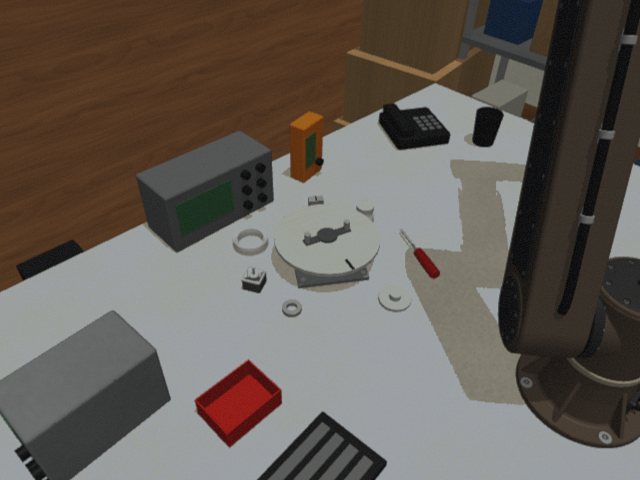

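The top view shows the hub at (340,246), the studs at (318,235) and (363,254), the mark at (321,291) and the index block at (381,198). The bystanders sit all around the wheel. Next I'll measure these accurately.

```bash
cat > h.py <<'E'
from plant import r
import numpy as np, cv2
from scipy.spatial.transform import Rotation as Ro
C={n:r.camera_info(n) for n in("top","side")}
RM={n:Ro.from_euler('xyz',C[n]["attitude"],degrees=True).as_matrix() for n in C}
def ray(n,uv,z):
    uv=np.atleast_2d(np.asarray(uv,float)); d=np.c_[uv,np.ones(len(uv))]@np.linalg.inv(C[n]["K"]).T@RM[n].T
    e=np.array(C[n]["eye"]); return e+d*((z-e[2])/d[:,2])[:,None]
def proj(n,p):
    q=(np.atleast_2d(p)-C[n]["eye"])@RM[n]@C[n]["K"].T; return q[:,:2]/q[:,2:]
def darkblobs(n,im,thr,box):
    g=cv2.cvtColor(im,cv2.COLOR_RGB2GRAY); x0,y0,x1,y1=box
    m=(g[y0:y1,x0:x1]<thr).astype(np.uint8)
    k,l,s,c=cv2.connectedComponentsWithStats(m)
    return [(s[i][4],c[i]+[x0,y0]) for i in range(1,k) if s[i][4]>5]
E
python3 - <<'E'
from h import *
for n,box in(("top",(270,180,430,310)),("side",(255,185,400,290))):
    im=cv2.imread(f"pics/{n}0.png")[:,:,::-1].copy()
    for a,c in darkblobs(n,im,90,box): print(n,a,c.round(1),ray(n,c,.069)[0].round(4))
t=cv2.imread("pics/top0.png")[170:320,250:450]; s=cv2.imread("pics/side0.png")[180:300,250:410]
cv2.imwrite("pics/c.png",np.vstack([cv2.resize(t,(640,480),interpolation=2)]))
print(ray("top",[(318,235),(363,254)],.091),ray("top",(381,198),.068),ray("side",[(308,237.5),(347,222.5)],.091))
for nm,uv,z in(("motor",(261,222),.034),("ring",(260,272),.012),("tape",(303,180),.024),("jar",(416,243),.05),("pulley",(335,343),.02),("tip",(423,291),.01),("bin",(148,310),0)): print(nm,ray("top",uv,z)[0].round(3))
E
```

```text
top 125 [379.3 202.2] [0.6791 0.0279 0.069 ]
top 11 [270.9 227.7] [0.5952 0.2475 0.069 ]
top 648 [339.6 246. ] [0.5744 0.1005 0.069 ]
top 33 [410.7 248. ] [ 0.5885 -0.0461  0.069 ]
top 20 [406.  251.4] [ 0.58  -0.037  0.069]
top 58 [320.  291.1] [0.4768 0.129  0.069 ]
side 385 [262.9 195.3] [0.7846 0.11   0.069 ]
side 48 [315.1 201.9] [0.6793 0.0331 0.069 ]
side 6 [358.2 209.3] [ 0.5888 -0.0227  0.069 ]
side 448 [326.5 235. ] [0.5731 0.0987 0.069 ]
side 868 [327.3 277. ] [0.4771 0.1903 0.069 ]
side 83 [260.7 283.6] [0.5553 0.3034 0.069 ]
side 17 [257.1 278.6] [0.5715 0.2998 0.069 ]
[[0.58691565 0.14694593 0.091     ]
 [0.55925043 0.05215615 0.091     ]] [[0.68912912 0.02502776 0.068     ]] [[0.57647054 0.15256909 0.091     ]
 [0.55478422 0.05276281 0.091     ]]
motor [0.614 0.276 0.034]
ring [0.507 0.265 0.012]
tape [0.725 0.199 0.024]
jar [ 0.605 -0.06   0.05 ]
pulley [0.379 0.085 0.02 ]
tip [ 0.511 -0.091  0.01 ]
bin [0.397 0.494 0.   ]
```

View pics/c.png

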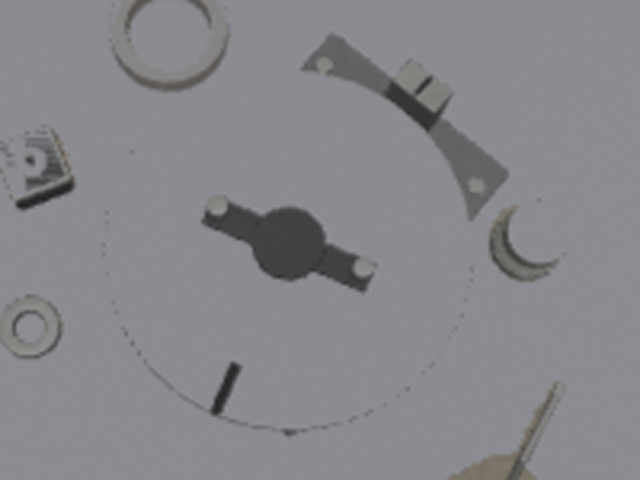

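Request:
carry_out(targets=[[0,0,0,0,0,0.171],[0,0,0,0,0,0.171],[0,0,0,0,0,0.171],[0,0,0,0,0,0.171],[0,0,0,0,0,0]], hand=0, squeeze=10)

```text
time_s: 0.72
tcp_pos: [0.2793, -0.6142, 0.2341]
eef_rot: [180.0, -0.0, 163.5]
contact_force: [-0.1, -0.3, -0.3]
gripper_width: 0.0431
gripper_force: 0.0
```

```bash
cat >> h.py <<'E'
AX=np.array([.574,.0995]); 
def shift(p):
    s=r.get_state(); R=Ro.from_euler('xyz',s["eef_rot"],degrees=True).as_matrix()
    return s["time_s"],s["tcp_pos"].round(4),s["eef_rot"].round(2),(R.T@(np.array(p)-s["tcp_pos"])/.5).round(4)
def u(a): a=np.radians(a); return np.array([np.cos(a),np.sin(a)])
IDX=-33.5
E
python3 - <<'E'
from h import *
m=163.5
print((AX+.05*u(m+90)), (AX+.05*u(m-90)), ray("top",(382.5,196.9),.068))
# start: stud_a + 22mm behind, 5 mm inward
p=AX+.045*u(m+90)+.022*u(m); print(p, shift([*p,.15]))
E
```

```text
[0.55979923 0.05155901] [0.58820077 0.14744099] [[0.69196804 0.02209297 0.068     ]]
[0.54012528 0.06260145] (0.725, array([ 0.2793, -0.6142,  0.2341]), array([ 1.7997e+02, -3.0000e-02,  1.6348e+02]), array([-0.1153,  1.446 ,  0.169 ]))
```

Request:
carry_out(targets=[[-0.01,0.11,0,0,0,0],[-0.01,0.12,0,0,0,0],[-0.01,0.12,0,0,0,0],[-0.01,0.12,0,0,0,0],[-0.01,0.12,0,0,0,0]])

```text
time_s: 1.35
tcp_pos: [0.3879, -0.3371, 0.2346]
eef_rot: [-180.0, 0.0, 163.7]
contact_force: [1.7, 0.4, -0.3]
gripper_width: 0.0005
gripper_force: 0.0
```

Request:
carry_out(targets=[[-0.01,0.12,0,0,0,0],[-0.01,0.12,0,0,0,0],[-0.01,0.12,0,0,0,0],[-0.01,0.12,0,0,0,0],[-0.01,0.12,0,0,0,0]])

```text
time_s: 1.98
tcp_pos: [0.4975, -0.0565, 0.2349]
eef_rot: [180.0, 0.0, 163.7]
contact_force: [1.4, -1.0, -0.1]
gripper_width: 0.0005
gripper_force: 0.0
```

Request:
carry_out(targets=[[-0.01,0.12,0.04,0,0,0],[-0.005,0.12,0.05,0,0,0],[0,0,0,0,0,0],[0,0,0,0,0,0]])

```text
time_s: 2.48
tcp_pos: [0.5373, 0.0514, 0.1906]
eef_rot: [-180.0, -0.0, 163.6]
contact_force: [0.5, 0.0, 0.0]
gripper_width: 0.0004
gripper_force: 0.0
```

Run:
```python
from h import *
p=AX+.045*u(253.5)+.022*u(163.5); print(p, shift([*p,.086]))
```

```text
[0.54012528 0.06260145] (2.475, array([0.5373, 0.0514, 0.1906]), array([-1.7996e+02, -3.0000e-02,  1.6363e+02]), array([0.0007, 0.0232, 0.2092]))
```

Request:
carry_out(targets=[[0,0.023,0.08,0,0,0],[0,0,0.08,0,0,0],[0,0,0.049,0,0,0],[0,0,0,0,0,0]])

```text
time_s: 2.98
tcp_pos: [0.5397, 0.0608, 0.0855]
eef_rot: [-179.9, -0.1, 163.4]
contact_force: [0.2, 0.4, 0.4]
gripper_width: 0.0005
gripper_force: 0.0
```

Run:
```python
from h import *
im=r.capture("side"); cv2.imwrite("pics/s1.png",cv2.resize(im[120:320,220:460],(720,600))[:,:,::-1])
p=AX+.045*u(253.5)+.022*u(163.5); print(p, shift([*p,.086]))
```

```text
[0.54012528 0.06260145] (3.025, array([0.5408, 0.0613, 0.0869]), array([-179.97,   -0.  ,  163.42]), array([0.0021, 0.0022, 0.0018]))
```

View pics/s1.png

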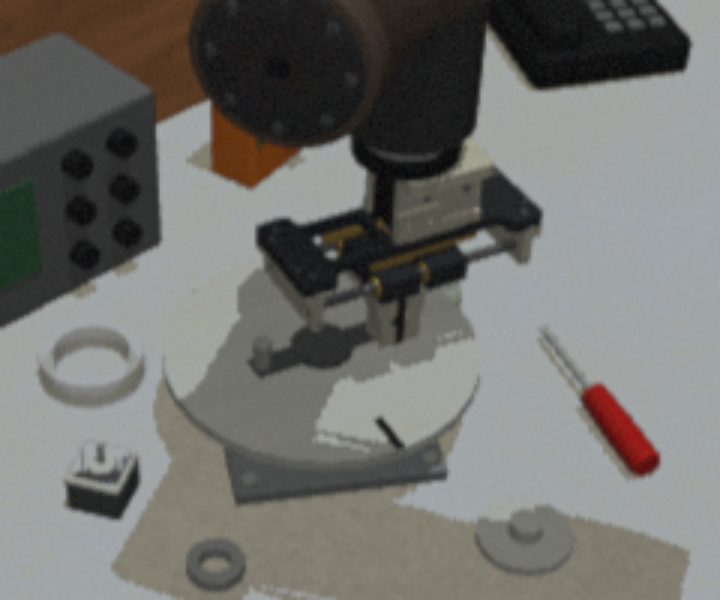

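The picture shows the closed fingertips just ahead of the stud at about (395,330) and clear of the rim. The mark is at (388,432). Flicking now.

Request:
carry_out(targets=[[-0.008,0,0,0,0,0],[-0.016,0,0,0,0,0],[-0.025,0,0,0,0,0],[-0.025,0,0,0,0,0],[0.02,0,-0.12,0,0,0]])

```text
time_s: 3.65
tcp_pos: [0.5656, 0.0535, 0.1419]
eef_rot: [-179.6, -0.5, 163.3]
contact_force: [0.5, 0.5, 0.8]
gripper_width: 0.0005
gripper_force: 0.0
```

```bash
cat >> h.py <<'E'
def mark(n="side"):
    t=r.get_state()["time_s"]; im=r.capture(n); g=cv2.cvtColor(im,cv2.COLOR_RGB2GRAY).astype(np.float32)
    # unroll rim by casting: sample radii 90..114 mm over all angles; mark is dark
    a=np.arange(0,360,.5); rr=np.arange(.09,.115,.002)
    P=np.array([[*(AX+q*u(x)),.065] for q in rr for x in a]); uv=proj(n,P).astype(np.float32)
    v=cv2.remap(g,uv[:,0].reshape(len(rr),-1),uv[:,1].reshape(len(rr),-1),cv2.INTER_LINEAR)
    return t,im,a,np.median(v,0)
def runs(a,v,thr=60):
    d=np.flatnonzero(v<thr); 
    if len(d)==0: return []
    return [(a[k].mean().round(1),len(k)*.5) for k in np.split(d,np.flatnonzero(np.diff(d)>2)+1)]
E
python3 - <<'E'
from h import *
for n in("side","top","side","top"):
    t,im,a,v=mark(n); print(n,t,runs(a,v))
cv2.imwrite("pics/s2.png",im[:,:,::-1])
print(shift([*(AX+.095*u(163.5)),.12]))
E
```

```text
side 3.65 [(np.float64(226.0), 0.5)]
top 3.7 [(np.float64(86.2), 3.0), (np.float64(232.5), 0.5), (np.float64(289.8), 19.0), (np.float64(315.8), 15.0)]
side 3.75 [(np.float64(241.2), 1.0)]
top 3.8 [(np.float64(249.0), 1.5), (np.float64(288.8), 18.0), (np.float64(313.8), 16.0)]
(3.85, array([0.5682, 0.0549, 0.1478]), array([1.7987e+02, 1.6000e-01, 1.6342e+02]), array([0.2045, 0.0884, 0.0553]))
```

Request:
carry_out(targets=[[0.06,0.03,0,0,0,0],[0.07,0.03,0,0,0,0],[0.074,0.028,0,0,0,0],[0,0,0.05,0,0,0],[0,0,0.046,0,0,0]])

```text
time_s: 4.47
tcp_pos: [0.4813, 0.1263, 0.0975]
eef_rot: [180.0, 0.0, 163.5]
contact_force: [-1.1, -0.5, -0.5]
gripper_width: 0.0002
gripper_force: 0.0
```

Run:
```python
from h import *
for k in range(5):
    for n in("side","top"):
        t,im,a,v=mark(n); print(n,t,runs(a,v,75)); cv2.imwrite(f"pics/{n}3_{k}.png",im[:,:,::-1])
print(shift([*(AX+.095*u(163.5)),.10]))
```

```text
side 4.475 [(np.float64(245.0), 34.5), (np.float64(289.8), 17.0), (np.float64(351.0), 2.5)]
top 4.525 [(np.float64(1.0), 2.5), (np.float64(95.8), 179.0), (np.float64(213.5), 35.5), (np.float64(359.2), 1.0)]
side 4.575 [(np.float64(5.2), 2.0), (np.float64(243.0), 34.5), (np.float64(287.5), 15.5)]
top 4.625 [(np.float64(92.2), 182.0), (np.float64(214.0), 35.5)]
side 4.675 [(np.float64(19.8), 2.0), (np.float64(245.8), 34.0), (np.float64(290.2), 18.0)]
top 4.725 [(np.float64(91.5), 182.5), (np.float64(213.8), 37.0)]
side 4.775 [(np.float64(34.2), 2.0), (np.float64(246.2), 34.0), (np.float64(290.8), 19.0)]
top 4.825 [(np.float64(91.5), 182.5), (np.float64(214.0), 37.5)]
side 4.875 [(np.float64(48.8), 2.0), (np.float64(246.5), 34.5), (np.float64(290.8), 19.0)]
top 4.925 [(np.float64(92.0), 182.5), (np.float64(214.0), 36.5)]
(4.975, array([0.4819, 0.126 , 0.0989]), array([1.7995e+02, 4.0000e-02, 1.6340e+02]), array([-0.0018,  0.0015, -0.0021]))
```

Request:
carry_out(targets=[[0,0,0,0,0,0],[0,0,0,0,0,0],[0,0,0,0,0,0],[0,0,0,0,0,0],[0,0,0,0,0,0]])

```text
time_s: 5.6
tcp_pos: [0.4814, 0.1259, 0.0983]
eef_rot: [-180.0, -0.0, 163.4]
contact_force: [0.9, 0.3, 0.3]
gripper_width: 0.0006
gripper_force: 0.0
```

Request:
carry_out(targets=[[0,0,0,0,0,0],[0,0,0,0,0,0],[0,0,0,0,0,0],[0,0,0,0,0,0],[0,0,0,0,0,0]])

```text
time_s: 6.22
tcp_pos: [0.4815, 0.126, 0.0983]
eef_rot: [-180.0, -0.0, 163.4]
contact_force: [-0.3, 0.5, -0.3]
gripper_width: 0.0007
gripper_force: 0.0
```

Request:
carry_out(targets=[[0,0,0,0,0,0],[0,0,0,0,0,0],[0,0,0,0,0,0],[0,0,0,0,0,0],[0,0,0,0,0,0]])

```text
time_s: 6.85
tcp_pos: [0.4815, 0.1259, 0.0983]
eef_rot: [-180.0, 0.0, 163.4]
contact_force: [1.2, 0.2, 0.8]
gripper_width: 0.0004
gripper_force: 0.0
```

Run:
```python
from h import *
for k in range(10):
    t,im,a,v=mark(); print(t,[(float(x),w) for x,w in runs(a,v,75)])
cv2.imwrite("pics/s4.png",im[:,:,::-1])
```

```text
6.85 [(245.5, 33.5), (290.0, 18.5)]
6.9 [(245.5, 33.5), (290.2, 18.0)]
6.95 [(245.5, 33.5), (290.5, 19.5)]
7.0 [(245.8, 34.0), (290.2, 18.0), (303.0, 3.5)]
7.05 [(245.5, 33.5), (290.2, 18.0), (308.5, 2.5)]
7.1 [(245.8, 34.0), (290.2, 18.0), (313.5, 2.5)]
7.15 [(245.5, 33.5), (290.0, 18.5), (318.2, 3.0)]
7.2 [(245.5, 33.5), (290.2, 18.0), (323.2, 3.0)]
7.25 [(245.5, 33.5), (290.0, 18.5), (328.0, 2.5)]
7.3 [(245.5, 33.5), (290.2, 18.0), (333.0, 2.5)]
```

View pics/s4.png

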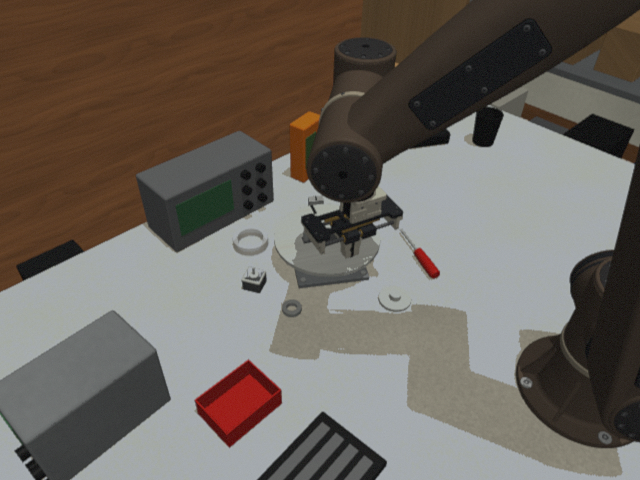

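The wheel would coast to a near stop close to the index, so I'll give it a second push while it's still spinning fast. The picture shows the finger hovering at (352,255), clear of the wheel.

Run:
```python
from h import *
p=AX+.045*u(253.5)+.047*u(163.5); print(p, shift([*p,.106]))
```

```text
[0.51615478 0.06970183] (7.35, array([0.4815, 0.1259, 0.0983]), array([-180.  ,   -0.  ,  163.41]), array([-0.0986, -0.088 , -0.0153]))
```

Request:
carry_out(targets=[[0,0,-0.016,0,0,0],[-0.05,-0.044,0,0,0,0],[-0.049,-0.044,0,0,0,0],[0,0,0,0,0,0],[0,0,0,0,0,0]])

```text
time_s: 7.98
tcp_pos: [0.5163, 0.0696, 0.1066]
eef_rot: [180.0, 0.0, 163.4]
contact_force: [0.2, -0.2, -0.3]
gripper_width: 0.0007
gripper_force: 0.0
```

Run:
```python
from h import *
for k in range(4):
    t,im,a,v=mark(); print(t,[(float(x),w) for x,w in runs(a,v,75)])
p=AX+.045*u(253.5)+.047*u(163.5); print(p, shift([*p,.086]))
```

```text
7.975 [(35.2, 2.0), (277.0, 29.5), (314.5, 32.5)]
8.025 [(39.8, 2.0), (277.8, 29.0), (314.8, 33.0)]
8.075 [(44.0, 2.5), (278.0, 29.5), (314.8, 33.0)]
8.125 [(48.8, 2.0), (277.5, 30.5), (314.8, 33.0)]
[0.51615478 0.06970183] (8.175, array([0.5162, 0.0702, 0.1065]), array([1.7999e+02, 1.0000e-02, 1.6347e+02]), array([-0.0003, -0.0009,  0.0411]))
```

Request:
carry_out(targets=[[0,0,0,0,0,0],[0,0,0,0,0,0],[0,0,0,0,0,0],[0,0,0,0,0,0],[0,0,0,0,0,0]])

```text
time_s: 8.8
tcp_pos: [0.5164, 0.0696, 0.1063]
eef_rot: [-180.0, -0.0, 163.4]
contact_force: [-0.1, 0.0, -0.9]
gripper_width: 0.0005
gripper_force: 0.0
```

Run:
```python
from h import *
for k in range(2):
    t,im,a,v=mark(); print(t,[(float(x),w) for x,w in runs(a,v,75)])
```

```text
8.8 [(103.8, 4.0), (277.7, 30.0), (314.8, 33.0)]
8.85 [(107.8, 4.0), (277.2, 30.0), (314.5, 32.5)]
```

Request:
carry_out(targets=[[0,0,0,0,0,0],[0,0,0,0,0,0],[-0.01,0,0.041,0,0,0],[-0.02,0,0,0,0,0],[-0.026,0,0,0,0,0]])

```text
time_s: 9.52
tcp_pos: [0.5426, 0.0608, 0.0857]
eef_rot: [-179.9, -0.1, 163.4]
contact_force: [-0.5, -0.3, -0.7]
gripper_width: 0.0004
gripper_force: 0.0
```

Request:
carry_out(targets=[[-0.024,0,0,0,0,0],[-0.023,0,0,0,0,0],[-0.023,0,0,0,0,0],[0.02,0,-0.12,0,0,0],[0.1,0.03,0,0,0,0]])

```text
time_s: 10.15
tcp_pos: [0.5276, 0.0838, 0.1495]
eef_rot: [179.8, 0.3, 163.3]
contact_force: [-0.2, 0.5, -0.8]
gripper_width: 0.0005
gripper_force: 0.0
```

Run:
```python
from h import *
for k in range(3):
    t,im,a,v=mark(); print(t,[(float(x),w) for x,w in runs(a,v,75)])
print(shift([*(AX+.095*u(163.5)),.10]))
```

```text
10.15 [(256.2, 4.0), (279.8, 7.0), (292.5, 5.5), (324.5, 1.5)]
10.2 [(263.5, 4.5), (276.5, 8.5), (290.0, 4.5), (323.2, 5.0)]
10.25 [(277.2, 8.0), (290.0, 4.5), (322.2, 3.0), (325.2, 1.0)]
(10.3, array([0.5229, 0.084 , 0.1468]), array([1.7992e+02, 5.0000e-02, 1.6352e+02]), array([0.1008, 0.0587, 0.0936]))
```

Request:
carry_out(targets=[[0.05,0.03,0,0,0,0],[0.051,0.029,0,0,0,0],[0,0,0.06,0,0,0],[0,0,0.055,0,0,0],[0,0,0.009,0,0,0]])

```text
time_s: 10.92
tcp_pos: [0.4832, 0.1251, 0.0823]
eef_rot: [-179.8, -0.1, 163.4]
contact_force: [0.6, 0.7, -0.3]
gripper_width: 0.0005
gripper_force: 0.0
```

Request:
carry_out(targets=[[0,0,0,0,0,0],[0,0,0,0,0,0],[0,0,0,0,0,0],[0,0,0,0,0,0],[0,0,0,0,0,0]])

```text
time_s: 11.55
tcp_pos: [0.4836, 0.1259, 0.0841]
eef_rot: [180.0, 0.0, 163.4]
contact_force: [-0.4, -1.0, 0.2]
gripper_width: 0.0005
gripper_force: 0.0
```

Run:
```python
from h import *
for k in range(4):
    t,im,a,v=mark(); print(t,[(float(x),w) for x,w in runs(a,v,75)])
print(shift([*(AX+.095*u(163.5)),.085]))
```

```text
11.55 [(81.0, 2.5), (237.0, 34.5), (289.2, 15.0)]
11.6 [(87.0, 2.5), (237.0, 34.5), (289.2, 15.0)]
11.65 [(93.8, 3.0), (237.0, 34.5), (289.2, 15.0)]
11.7 [(99.2, 4.0), (237.0, 34.5), (289.2, 15.0)]
(11.75, array([0.4835, 0.1259, 0.0839]), array([180.  ,   0.  , 163.42]), array([ 0.0015,  0.0008, -0.0022]))
```

Request:
carry_out(targets=[[0,0,0,0,0,0],[0,0,0,0,0,0],[0,0,0,0,0,0],[0,0,0,0,0,0],[0,0,0,0,0,0]])

```text
time_s: 12.38
tcp_pos: [0.4836, 0.1259, 0.0838]
eef_rot: [180.0, 0.0, 163.4]
contact_force: [-0.0, 0.6, -0.2]
gripper_width: 0.0006
gripper_force: 0.0
```

Request:
carry_out(targets=[[0,0,0,0,0,0],[0,0,0,0,0,0],[0,0,0,0,0,0],[0,0,0,0,0,0],[0,0,0,0,0,0]])

```text
time_s: 13.0
tcp_pos: [0.4835, 0.1258, 0.0838]
eef_rot: [-180.0, -0.0, 163.4]
contact_force: [0.5, 0.5, 0.5]
gripper_width: 0.0003
gripper_force: 0.0
```

Run:
```python
from h import *
for k in range(5):
    t,im,a,v=mark(); print(t,[(float(x),w) for x,w in runs(a,v,75)])
```

```text
13.0 [(237.0, 34.5), (289.0, 14.5)]
13.05 [(237.0, 34.5), (289.2, 15.0)]
13.1 [(236.8, 35.0), (289.2, 15.0)]
13.15 [(237.0, 34.5), (289.0, 14.5)]
13.2 [(237.0, 34.5), (289.2, 15.0)]
```

Run:
```python
from h import *
for k in range(3):
    t,im,a,v=mark(); print(t,[(float(x),w) for x,w in runs(a,v,85)],[(float(a[i]),int(v[i])) for i in range(508,562,4)])
    cv2.imwrite(f"pics/d{k}.png",im[:,:,::-1])
```

```text
13.25 [(237.2, 36.0), (288.5, 18.5)] [(254.0, 73), (256.0, 87), (258.0, 88), (260.0, 88), (262.0, 86), (264.0, 87), (266.0, 85), (268.0, 88), (270.0, 100), (272.0, 101), (274.0, 92), (276.0, 87), (278.0, 86), (280.0, 82)]
13.3 [(237.2, 36.0), (288.5, 18.5)] [(254.0, 73), (256.0, 86), (258.0, 89), (260.0, 89), (262.0, 87), (264.0, 87), (266.0, 86), (268.0, 89), (270.0, 99), (272.0, 102), (274.0, 94), (276.0, 87), (278.0, 85), (280.0, 83)]
13.35 [(237.2, 36.0), (288.2, 19.0)] [(254.0, 72), (256.0, 86), (258.0, 87), (260.0, 88), (262.0, 86), (264.0, 86), (266.0, 85), (268.0, 87), (270.0, 99), (272.0, 101), (274.0, 93), (276.0, 88), (278.0, 85), (280.0, 82)]
```

Request:
carry_out(targets=[[0,0,0,0,0,0],[0,0,0,0,0,0]])

```text
time_s: 13.65
tcp_pos: [0.4836, 0.1258, 0.0839]
eef_rot: [180.0, 0.0, 163.4]
contact_force: [-0.8, -0.9, -0.2]
gripper_width: 0.0004
gripper_force: 0.0
```

Run:
```python
from h import *
for k in range(2):
    t,im,a,v=mark(); print(t,[(float(x),w) for x,w in runs(a,v,75)])
```

```text
13.65 [(236.8, 35.0), (289.8, 16.0)]
13.7 [(237.0, 34.5), (292.0, 20.5)]
```

Run:
```python
from h import *
for k in range(2):
    t,im,a,v=mark(); print(t,[(float(x),w) for x,w in runs(a,v,75)])
```

```text
13.75 [(237.0, 34.5), (289.2, 15.0), (304.5, 3.5)]
13.8 [(237.0, 34.5), (289.0, 14.5), (308.2, 3.0)]
```

Run:
```python
from h import *
t,im,a,v=mark(); print(t,[(float(x),w) for x,w in runs(a,v,75)])
```

```text
13.85 [(237.0, 34.5), (289.2, 15.0), (312.2, 3.0)]
```

Request:
carry_out(targets=[[0,0,0.038,0,0,0],[0,0,0,0,0,0],[0,0,0,0,0,0]])

```text
time_s: 14.28
tcp_pos: [0.4848, 0.1265, 0.0661]
eef_rot: [179.9, 0.1, 163.5]
contact_force: [-2.3, 1.3, 12.8]
gripper_width: 0.0004
gripper_force: 6.5
```

Run:
```python
from h import *
for k in range(3):
    t,im,a,v=mark(); print(t,[(float(x),w) for x,w in runs(a,v,75)])
print(r.get_state()["contact_force"])
```

```text
14.275 [(166.8, 3.0), (216.2, 19.0), (239.0, 8.5), (299.0, 62.5)]
14.325 [(166.8, 3.0), (216.2, 19.0), (239.0, 8.5), (298.8, 62.0)]
14.375 [(166.8, 3.0), (216.5, 18.5), (238.8, 8.0), (298.8, 62.0)]
[-2.39009087  2.05962496 13.02574228]
```

Request:
carry_out(targets=[[0,0,0,0,0,0],[0,0,-0.03,0,0,0],[0,0,-0.1,0,0,0],[0,0,-0.1,0,0,0],[0,0,0,0,0,0]])

```text
time_s: 15.05
tcp_pos: [0.4855, 0.127, 0.1842]
eef_rot: [179.7, 0.3, 163.4]
contact_force: [0.4, 0.0, 0.0]
gripper_width: 0.0003
gripper_force: 0.0
```

Run:
```python
from h import *
for k in range(3):
  for n in("side","top"):
    t,im,a,v=mark(n); print(n,t,[(float(x),w) for x,w in runs(a,v,75)])
    if k==2: cv2.imwrite(f"pics/{n}9.png",cv2.resize(im[140:320,220:460] if n=="side" else im[150:330,240:480],(720,540))[:,:,::-1])
```

```text
side 15.05 [(277.0, 7.5), (291.5, 5.5), (328.5, 6.5)]
top 15.1 [(84.9, 170.0), (220.5, 47.5), (337.0, 45.5)]
side 15.15 [(274.8, 6.0), (289.5, 7.5), (306.5, 0.5), (308.0, 0.5), (309.5, 0.5), (313.0, 0.5), (316.0, 1.5), (328.5, 7.5)]
top 15.2 [(85.5, 171.5), (220.2, 47.0), (338.2, 43.0)]
side 15.25 [(274.2, 7.0), (288.5, 8.5), (305.0, 1.5), (310.5, 0.5), (314.2, 2.0), (326.5, 11.5)]
top 15.3 [(85.3, 170.5), (176.0, 0.5), (220.2, 47.0), (338.0, 43.5)]
```

View pics/side9.png

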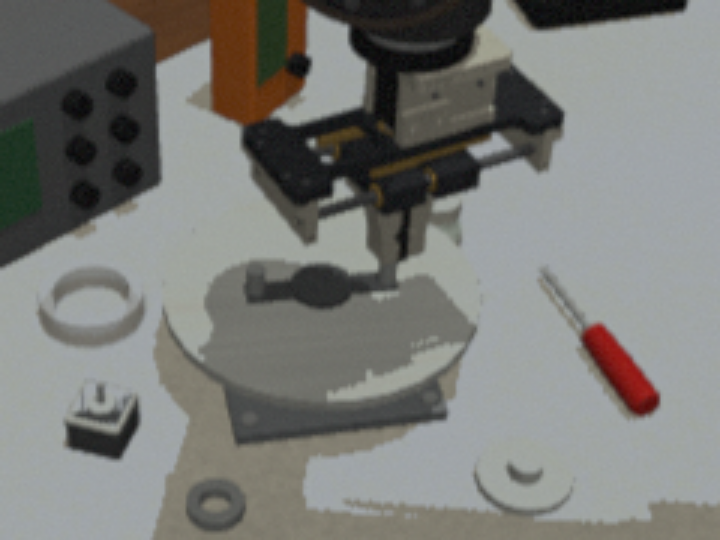

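The wheel is at rest with its bar at about (320,285), but the gripper hides the mark. I'll move the arm up and aside to see it.

Request:
carry_out(targets=[[0,-0.1,-0.07,0,0,0],[0,-0.12,-0.02,0,0,0],[0,-0.12,0,0,0,0],[0,-0.12,0,0,0,0],[0,-0.12,0,0,0,0]])

```text
time_s: 15.98
tcp_pos: [0.3996, -0.1536, 0.2244]
eef_rot: [-180.0, -0.0, 163.5]
contact_force: [1.7, 0.3, 0.5]
gripper_width: 0.0007
gripper_force: 0.0
```

Run:
```python
from h import *
for k in range(2):
  for n in("side","top"):
    t,im,a,v=mark(n); print(n,t,[(float(x),w) for x,w in runs(a,v,75)])
    if k==1: cv2.imwrite(f"pics/{n}10.png",cv2.resize(im[140:320,220:460] if n=="side" else im[150:330,240:480],(720,540))[:,:,::-1])
```

```text
side 15.975 [(324.2, 3.0)]
top 16.025 [(195.2, 17.0), (326.2, 3.0)]
side 16.075 [(324.2, 3.0)]
top 16.125 [(192.8, 22.0), (326.2, 3.0)]
```

View pics/side10.png

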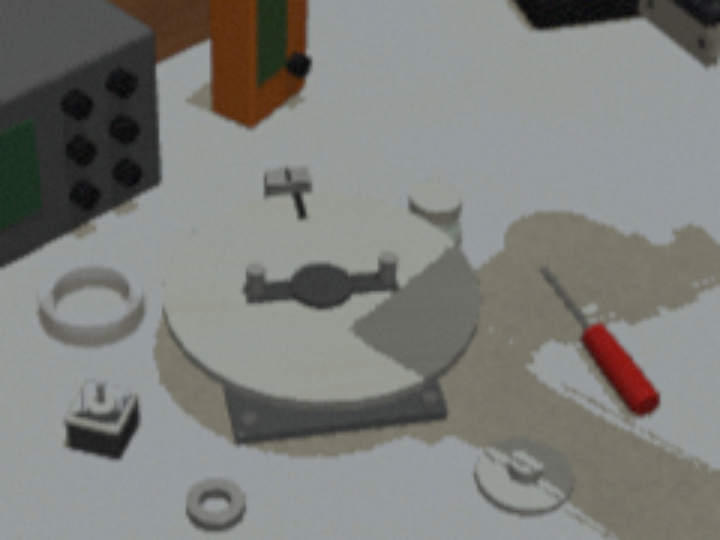

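The mark at (300,205) lies inside the index block's width, with the block at (288,180). The wheel is still and the bystanders haven't moved. I'm handing the job in.

```bash
python3 -c "
from plant import r
print(r.close_job())"
```

```text
the job is handed in; nothing more can be done
None
```

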